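Unbolt and hold open the lid of the vial heater

TASK

A sliding bolt keeps the spring-closed lid of the vial heater shut. Slide the bolt all the way back off the lid, then raise the lid to 60 degrees from closed and keep holding it there so that a colleague can get at the vials: the program finishes with the robot still holding the lid at that angle. Do not let the lid fall back or slam on the way, and leave the other things on the bench where they stand.

Things in the scene. Friction and masses are not known exactly. Their poses are not given: they have to be found in the camera images.
- station: White bench-top vial heater, fixed: chamber 180 (x) x 200 (y) x 110 mm high with the lid on top; joined to its +y side a console 180 x 140 x 110 mm (y +100 to +240). Origin: bench level under the centre of the CHAMBER. +x from the front (handle side) to the hinge side, +y from chamber to console, z up. Turned about z by at most 0.25 rad from facing the robot.
- lid (a joint): Angle of the lid in rad: 0 closed, grows as the front edge rises, stop at 1.6. 60 degrees is 1.047. A spring and its weight shut it from any angle; lifting at the bar takes about 3 to 5 N. The bolt blocks it until drawn back by about 28 mm.
- lid_hinge (a point): Middle of the lid's hinge axis, which runs along the station's y; 85 mm behind the station's origin (+x), 115 mm above the bench. The lid turns about this line.
- lid_bar (a point): Middle of the lid's handle, a round steel bar 12 mm thick, 120 mm long, parallel to the hinge, in the lid's plane, 60 mm in front of its front edge, 235 mm from the hinge axis. Two 10 mm arms, 55 mm either side of this point, join it to the lid. 115 mm above the bench when closed; free space in front, behind, above and below. Moves with the lid.
- cover: The lid itself with its handle: a grey plate 175 (x) x 196 (y) x 10 mm with an aluminium panel, about 0.5 kg. Origin on the hinge axis, in its middle; the plate reaches along its -x to 175 mm, the bar to 235 mm. Closed, its top is 120 mm above the bench.
- bolt (a joint): Travel of the bolt in m: 0 to 0.008 at the start (over the lid), 0.050 at its far stop (drawn back). It slides along the station's +y, away from the lid, and stays where it is left; moving it takes about 2 N.
- bolt_knob (a point): On the axis of the bolt's upright black knob (18 mm diameter, 38 mm tall), 12 mm below its top, 155 mm above the bench. It stands on the flat steel bolt (24 mm wide, 8 mm thick, top at 130 mm, higher than the guide's ribs) on the console. In the station's frame x = -20, y = +150 mm plus the bolt's travel. Moves with the bolt.
- beaker: Bystander: open glass beaker, 68 mm wide, 90 mm tall; origin under its centre. Beside or behind the station.
- reagent: Bystander: amber bottle with black cap, 60 mm wide, 125 mm tall; origin under its centre.
- tin: Bystander: white jar with aluminium lid, 64 mm wide, 70 mm tall; origin under its centre.
- spanner: Bystander: steel open-ended spanner 150 mm long, lying flat along its x at the station's -y side; origin at its middle.

How it is judged:
By the outcome, as a careful person would: the job done as asked, in the order asked, and still so for the second after the job is handed in, while the arm keeps its last pose, push and grip.
It also fails if it takes over 42 s, if anything falls off the work surface, if the arm or the gripper's body presses on something with over 40 N, if the wrist force passes 120 N, or if a joint passes its speed limit or range.

ROBOT

A 7-joint arm with a two-finger parallel gripper is mounted at the origin on the work surface. World frame = base frame: x ahead of the robot, y to its left, z up, the work surface at z = 0. Lengths are in m, angles in rad, forces in N, time in s.
With the tool pointing down it reaches from about 0.35 to 0.775 m from the base axis. Payload 3.1 kg.
Tool frame: the origin (TCP) lies on the centre line of the jaws, within the pads' length; the fingertips stand 22 mm ahead of it and the grasp point (between the pads) lies 3 mm ahead of it; y points along the fingers, x is the direction in which the jaws open and shut, and the axes are right-handed (so a half turn about y gives the same grasp; the last joint's range is limited). The gripper opens to 85 mm and grips with 20 to 120 N. Pads are 22 mm wide; open, the fingers measure 114 mm over their backs; the gripper's body (76 mm by 85 mm) begins 54 mm behind the grasp point. The pads swing forward as they close: fully open they stand 13 mm farther back than shut.
Start: joints at [-1.352, 0.311, 0.014, 1.512, -0.004, 1.319, -0.027], TCP at [0.142, 0.531, 0.253] pointing down, gripper open.
Joint ranges: [-2.7, 2.7], [-0.3, 1.91], [-1.27, 1.3], [0.12, 2.57], [-1.44, 4.58], [0.2, 2.03], [-3.05, 3.05]. Speed limits (rad/s): [2.79, 2.79, 3.14, 3.14, 3.14, 3.14, 3.14].

INTERFACE

Orientations are given as a unit quaternion [x, y, z, w].
In Python, from workcell import bot, vision, ticket gives the robot as it stands. The module is installed in compiled form; this text tells all that it offers.
- The arm moves only by the tool jog_arm, never from a script. Its argument "motion" is a list of rows, each a list of 3 entries, a list of its own where there are three numbers: the turn, a rotation vector about the world's x, y, z in degrees, then the shift along the world's x, y, z in m, then the finger opening in m, from 0 to 0.0854. In form: [[[wx, wy, wz], [dx, dy, dz], claw], ...]. A call has exactly 5 rows; each row shifts and turns the commanded pose from where the row before left it; what a row does not reach is not made up. A row lasts 1/12 s, in which the tool goes at most 41.7 mm and 7.16 degrees, less where a joint would pass 70% of its speed; a pose out of reach is approached as far as the arm can. A call with a gripper value outside its range is refused whole. The fingers move at their own pace and stop on an object; the grip force is fixed at half the most. Time passes only in rows, so rows that do not move let the fingers close, or fill a call up. It gives the time, the measured TCP pose, the force and the opening at its end, in the units of the state.
- bot.sense(): the state, without advancing time (a new reading comes with each control period).
- vision.capture(name): name is "scene" or "top"; returns a dict with "color" (420x560x3 uint8, red, green, blue), "z_map" (420x560 float32, m along the optical axis (not along the pixel's ray), 0 where there is no reading), "vertical_fov" (degrees; the focal length in pixels is half the picture's height over the tangent of half this angle, whatever the lens; pixels are square), "cx", "cy" (the principal point, pixels), "T" (4x4, takes a point from camera to world coordinates). Camera axes: x right, y up, looking along -z (the intrinsics and any distortion apply to the point x, -y, -z); pixel columns grow to the right and rows downward; lengths in m; the calibration is good to about 2 mm. A picture is of the moment at which its call begins.
- ticket.finish_job(): hands the job in, once; it reports no verdict.
The state is a dict: "time_s": time; "joint_pos": joint angles; "dq": joint speeds; "tau": joint torques, N m; "eef_pos": TCP position; "ee_rot": TCP orientation; "force": force on the tool from outside, world axes, zero at the start; "ft_torque": the same for the moment, N m; "finger_gap": finger opening in m.
Only numpy, scipy, OpenCV 4.12 (cv2) and the standard library are available. Lean on these libraries where they do the work, as an engineer would, in place of code of your own. Each camera call takes 0.05 s, during which the arm holds its last target. There are 200 camera calls.

## Working session

There is one attempt and no reset: what is moved stays moved. The work goes in short steps, Python scripts to look and compute and a tool call to move; the robot and the scene stay as the last step left them, time stands still between calls to the robot, and variables do not carry over. Pictures are saved under pics/ and viewed, about 8 in all and at most 12, crops included, and the job is handed in when it is done.

Besides the shell and the picture viewer there is one more tool, called as name(argument=value, ...) on one line, values as JSON. jog_arm: Moves the arm, as the interface text tells. Its arguments: {"type":"object","properties":{"motion":{"type":"array","items":{"type":"array"}}},"required":["motion"]}

```bash
mkdir -p pics; cat > h.py <<'E'
import numpy as np, cv2
from workcell import bot, vision, ticket
def cap(n,out=None):
    c=vision.capture(n)
    if out: cv2.imwrite('pics/'+out,c['color'][:,:,::-1])
    return c
def pts(c):
    z=c['z_map'];h,w=z.shape;f=h/2/np.tan(np.radians(c['vertical_fov'])/2)
    v,u=np.mgrid[:h,:w]
    P=np.stack([(u-c['cx'])/f*z,-(v-c['cy'])/f*z,-z,np.ones_like(z)],-1)
    return (P@np.array(c['T']).T)[...,:3]
E
python3 - <<'E'
from h import *
print(bot.sense())
for n in('scene','top'):
    c=cap(n,n+'0.png');P=pts(c);np.save(n+'.npy',P)
    print(n,c['vertical_fov'],c['cx'],c['cy'],c.keys(),np.round(c['T'],3).tolist())
E
```

```text
{'time_s': 0.0, 'joint_pos': array([-1.3516983 ,  0.31172577,  0.01402489,  1.51312307, -0.00440065,
        1.31918048, -0.02719796]), 'dq': array([ 0.00037933, -0.00041638,  0.00099157, -0.00068346, -0.00124477,
        0.00048091,  0.00074543]), 'tau': array([ 1.40968605e-04, -3.79908442e+01,  1.46071818e-01, -2.30588293e+01,
        1.22472353e-02,  1.36493906e-02, -1.88339925e-06]), 'eef_pos': array([0.14164145, 0.53072354, 0.25219438]), 'ee_rot': array([ 0.56130714,  0.43010225, -0.43140383, -0.56021165]), 'force': array([-0.17564092, -0.12009475, -0.1996577 ]), 'ft_torque': array([-0.02584553,  0.02579213, -0.01745553]), 'finger_gap': 0.08527135850125464}
scene 56.969825491671656 287.2386405708888 208.96494690455177 dict_keys(['color', 'z_map', 'vertical_fov', 'cx', 'cy', 'T']) [[0.783, -0.494, 0.379, 1.037], [0.622, 0.618, -0.481, -0.499], [0.003, 0.612, 0.791, 0.945], [0.0, 0.0, 0.0, 1.0]]
top 51.8349827584383 282.59071111704725 210.15704050085787 dict_keys(['color', 'z_map', 'vertical_fov', 'cx', 'cy', 'T']) [[-0.067, 0.968, -0.242, 0.42], [-0.998, -0.064, 0.022, 0.011], [0.006, 0.243, 0.97, 1.047], [0.0, 0.0, 0.0, 1.0]]
```

View pics/scene0.png

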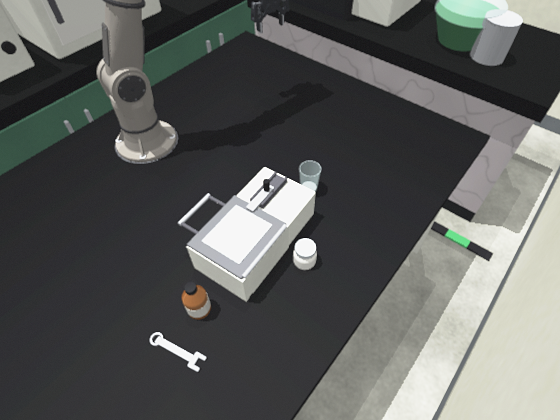

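View pics/top0.png

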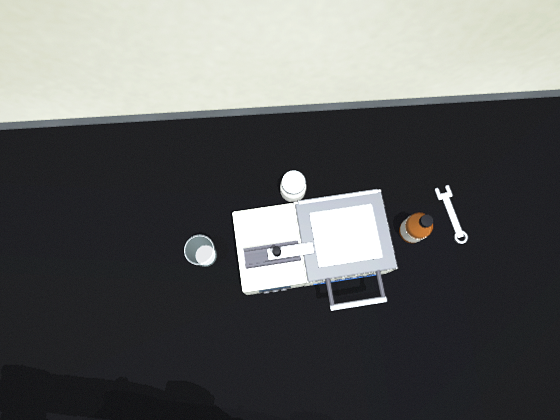

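The scene view shows the station at mid-bench with its handle towards the robot. In the top view the knob is at about (277,251), the bar runs from (332,307) to (386,300), the beaker is at (200,250), the tin at (293,186) and the amber bottle at (418,227).

```bash
cat > fit.py <<'E'
from h import *
for n in('scene','top'):
    P=np.load(n+'.npy').reshape(-1,3)
    roi=(P[:,0]>.2)&(P[:,0]<.8)&(abs(P[:,1])<.4)
    P=P[roi]
    S=P[(P[:,2]>.1)&(P[:,2]<.126)].astype(np.float32)
    # largest cluster via grid components
    g=np.zeros((700,900),np.uint8);i=((S[:,:2]+[0,.45])*1000).astype(int);g[i[:,0],i[:,1]]=1
    g=cv2.morphologyEx(g,cv2.MORPH_CLOSE,np.ones((9,9)))
    g2=cv2.morphologyEx(g,cv2.MORPH_OPEN,np.ones((31,31)))
    k,l,st,ce=cv2.connectedComponentsWithStats(g2);b=1+np.argmax(st[1:,4])
    q=np.argwhere(l==b).astype(np.float32)/1000-[0,.45]
    r=cv2.minAreaRect(q.astype(np.float32));print(n,'top rect',r)
    print(np.round(cv2.boxPoints(r),3).tolist())
    K=P[(P[:,2]>.14)&(P[:,2]<.2)]; print('knob',len(K),K.mean(0),K.min(0),K.max(0))
    T=S[(l[i[:,0],i[:,1]]!=b)]
    m=g.copy();m[cv2.dilate((l==b).astype(np.uint8),np.ones((9,9)))>0]=0
    k,l2,st2,c2=cv2.connectedComponentsWithStats(m)
    for j in range(1,k):
        if st2[j,4]>150:
            q=np.argwhere(l2==j)/1000-[0,.45];print('extra',st2[j,4],cv2.minAreaRect(q.astype(np.float32)))
E
python3 fit.py
```

```text
scene top rect ((0.585065484046936, -0.06878621876239777), (0.18203571438789368, 0.3410677909851074), 4.763660430908203)
[[0.47999998927116394, 0.09399999678134918], [0.5090000033378601, -0.2460000067949295], [0.6899999976158142, -0.23100000619888306], [0.6620000004768372, 0.10899999737739563]]
knob 68 [0.56071108 0.01172371 0.15876201] [0.54995204 0.00568788 0.14002262] [0.56694003 0.02163328 0.16942054]
extra 2100 ((0.4660560190677643, -0.14844174683094025), (0.06469862908124924, 0.12261978536844254), 4.1346588134765625)
extra 1649 ((0.5019999742507935, 0.06699998676776886), (0.035999976098537445, 0.05399999022483826), 0.0)
extra 1070 ((0.5512567162513733, 0.06254054605960846), (0.02887962944805622, 0.04802074283361435), 12.339137077331543)
extra 599 ((0.6094415783882141, -0.32016056776046753), (0.028877312317490578, 0.02691224031150341), 70.01695251464844)
top top rect ((0.5821494460105896, -0.0723087340593338), (0.18241599202156067, 0.3375120162963867), 4.720122814178467)
[[0.47699999809265137, 0.08799999952316284], [0.5049999952316284, -0.24799999594688416], [0.6869999766349792, -0.2329999953508377], [0.6589999794960022, 0.10300000011920929]]
knob 70 [0.55412644 0.00998324 0.16387612] [0.54700029 0.00185028 0.14340185] [0.56312839 0.01873673 0.16960083]
extra 2232 ((0.46287983655929565, -0.1538218855857849), (0.06024453416466713, 0.12082734704017639), 4.720139026641846)
extra 582 ((0.6059231162071228, -0.32388460636138916), (0.02718033455312252, 0.028012340888381004), 33.689937591552734)
```

```bash
python3 - <<'E'
from h import *
from scipy.spatial.transform import Rotation as R
s=bot.sense();M=R.from_quat(s['ee_rot']).as_matrix();print(M.round(3))
print(np.degrees(np.arctan2(M[1,0],M[0,0])))
E
```

```text
[[ 0.258 -0.    -0.966]
 [ 0.966 -0.002  0.258]
 [-0.002 -1.    -0.   ]]
75.06523437816399
```

jog_arm(motion=[[[0, 0, -3.5], [0.0205, -0.026, 0], 0.0854], [[0, 0, -3.5], [0.0205, -0.026, 0], 0.0854], [[0, 0, -3.5], [0.0205, -0.026, 0], 0.0854], [[0, 0, -3.5], [0.0205, -0.026, 0], 0.0854], [[0, 0, -3.5], [0.0205, -0.026, 0], 0.0854]])

```text
time_s: 0.52
eef_pos: [0.2449, 0.3997, 0.2528]
ee_rot: [0.62, 0.339, -0.34, -0.62]
force: [0.4, 0.5, 0.1]
finger_gap: 0.0856
```

jog_arm(motion=[[[0, 0, -3.5], [0.0205, -0.026, 0], 0.0854], [[0, 0, -3.5], [0.0205, -0.026, 0], 0.0854], [[0, 0, -3.5], [0.0205, -0.026, 0], 0.0854], [[0, 0, -3.5], [0.0205, -0.026, 0], 0.0854], [[0, 0, -3.5], [0.0205, -0.026, 0], 0.0854]])

```text
time_s: 0.93
eef_pos: [0.3472, 0.2698, 0.253]
ee_rot: [0.665, 0.241, -0.241, -0.665]
force: [0.7, -0.3, -0.0]
finger_gap: 0.0854
```

jog_arm(motion=[[[0, 0, -3.5], [0.0205, -0.026, 0], 0.06], [[0, 0, -3.5], [0.0205, -0.026, 0], 0.06], [[0, 0, -3.5], [0.0205, -0.026, 0], 0.06], [[0, 0, -3.5], [0.0205, -0.026, 0], 0.06], [[0, 0, -3.5], [0.0205, -0.026, 0], 0.06]])

```text
time_s: 1.35
eef_pos: [0.4497, 0.14, 0.253]
ee_rot: [-0.694, -0.137, 0.138, 0.694]
force: [0.6, -0.3, -0.3]
finger_gap: 0.06
```

jog_arm(motion=[[[0, 0, -3.5], [0.0205, -0.026, 0], 0.06], [[0, 0, -3.5], [0.0205, -0.026, 0], 0.06], [[0, 0, -3.5], [0.0205, -0.026, 0], 0.06], [[0, 0, -3.5], [0.0205, -0.026, 0], 0.06], [[0, 0, -3.5], [0.0205, -0.026, 0], 0.06]])

```text
time_s: 1.77
eef_pos: [0.5522, 0.0103, 0.2529]
ee_rot: [-0.706, -0.03, 0.031, 0.707]
force: [0.1, 0.5, 0.7]
finger_gap: 0.06
```

jog_arm(motion=[[[0, 0, 0], [0.005, 0.001, -0.02], 0.06], [[0, 0, 0], [0, 0, -0.02], 0.06], [[0, 0, 0], [0, 0, -0.02], 0.06], [[0, 0, 0], [0, 0, -0.017], 0.06], [[0, 0, 0], [0, 0, -0.014], 0.06]])

```text
time_s: 2.18
eef_pos: [0.5557, 0.0125, 0.1601]
ee_rot: [0.706, 0.03, -0.032, -0.706]
force: [-0.4, -0.4, -0.3]
finger_gap: 0.0602
```

jog_arm(motion=[[[0, 0, 0], [0, 0, 0], 0.03], [[0, 0, 0], [0, 0, 0], 0.02], [[0, 0, 0], [0, 0, 0], 0.0], [[0, 0, 0], [0, 0, 0], 0.0], [[0, 0, 0], [0, 0, 0], 0.0]])

```text
time_s: 2.6
eef_pos: [0.5574, 0.0123, 0.1636]
ee_rot: [-0.706, -0.032, 0.031, 0.706]
force: [-0.4, 0.6, 1.9]
finger_gap: 0.0162
```

jog_arm(motion=[[[0, 0, 0], [-0.0005, 0.006, 0], 0.0], [[0, 0, 0], [-0.0007, 0.008, 0], 0.0], [[0, 0, 0], [-0.0007, 0.009, 0], 0.0], [[0, 0, 0], [-0.0007, 0.009, 0], 0.0], [[0, 0, 0], [-0.0007, 0.008, 0], 0.0]])

```text
time_s: 3.02
eef_pos: [0.5539, 0.0537, 0.1635]
ee_rot: [-0.706, -0.032, 0.031, 0.707]
force: [-1.6, -0.8, 7.4]
finger_gap: 0.016
```

jog_arm(motion=[[[0, 0, 0], [-0.0002, 0.003, 0], 0.0], [[0, 0, 0], [-0.0002, 0.002, 0], 0.0], [[0, 0, 0], [-0.0001, 0.001, 0], 0.0], [[0, 0, 0], [0, 0, 0], 0.0], [[0, 0, 0], [0, 0, 0], 0.0]])

```text
time_s: 3.43
eef_pos: [0.5535, 0.0578, 0.1636]
ee_rot: [0.707, 0.032, -0.031, -0.706]
force: [-2.5, -3.5, 5.8]
finger_gap: 0.016
```

jog_arm(motion=[[[0, 0, 0], [0, 0.002, 0], 0.0], [[0, 0, 0], [0, 0.002, 0], 0.0], [[0, 0, 0], [0, 0, 0], 0.0], [[0, 0, 0], [0, 0, 0], 0.0], [[0, 0, 0], [0, 0, 0], 0.0]])

```text
time_s: 3.85
eef_pos: [0.5535, 0.058, 0.1635]
ee_rot: [0.709, 0.031, -0.03, -0.704]
force: [-1.2, -7.9, 5.9]
finger_gap: 0.0162
```

```bash
python3 - <<'E'
from h import *
c=cap('top');s=cap('scene')
a=cv2.resize(c['color'][150:330,180:420],None,fx=1.6,fy=1.6,interpolation=2);b=cv2.resize(s['color'][120:300,170:410],None,fx=1.6,fy=1.6,interpolation=2)
cv2.imwrite('pics/b1.png',np.hstack([a,b])[:,:,::-1]);print(bot.sense()['force'],bot.sense()['eef_pos'])
E
```

```text
[-1.10620094 -8.96251995  5.18336647] [0.55352079 0.05800645 0.16354509]
```

View pics/b1.png

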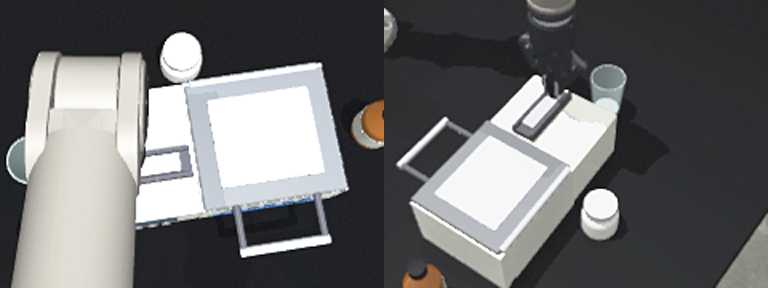

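The right half shows the slot clear, with the bolt no longer over the lid edge. The knob is held at the +y end of its guide. The force builds without movement, so the bolt is at its far stop. I'll release and go to the bar with the tool tilted forward.

jog_arm(motion=[[[0, 0, 0], [0, -0.003, 0], 0.06], [[0, 0, 0], [0, 0, 0], 0.06], [[0, 0, 0], [0, 0, 0.02], 0.06], [[0, 0, 0], [0, 0, 0.04], 0.06], [[0, 0, 0], [0, 0, 0.04], 0.06]])

```text
time_s: 4.37
eef_pos: [0.5513, 0.062, 0.2615]
ee_rot: [-0.706, -0.03, 0.034, 0.707]
force: [1.5, 0.4, 0.7]
finger_gap: 0.0602
```

jog_arm(motion=[[[0.25, -3, 0], [-0.0155, -0.0215, 0], 0.06], [[0.25, -3, 0], [-0.0155, -0.0215, 0], 0.06], [[0.25, -3, 0], [-0.0155, -0.0215, 0], 0.06], [[0.25, -3, 0], [-0.0155, -0.0215, 0], 0.06], [[0.25, -3, 0], [-0.0155, -0.0215, 0], 0.06]])

```text
time_s: 4.78
eef_pos: [0.4749, -0.0468, 0.2622]
ee_rot: [-0.696, -0.125, -0.062, 0.704]
force: [-0.5, -1.0, 0.9]
finger_gap: 0.0603
```

jog_arm(motion=[[[0.25, -3, 0], [-0.0155, -0.0215, -0.005], 0.06], [[0.25, -3, 0], [-0.0155, -0.0215, -0.005], 0.06], [[0.25, -3, 0], [-0.0155, -0.0215, -0.005], 0.06], [[0.25, -3, 0], [-0.0155, -0.0215, -0.005], 0.06], [[0.25, -3, 0], [-0.0155, -0.0215, -0.005], 0.06]])

```text
time_s: 5.2
eef_pos: [0.4003, -0.1483, 0.2362]
ee_rot: [-0.675, -0.21, -0.146, 0.692]
force: [-0.3, 0.6, -0.6]
finger_gap: 0.0599
```

```bash
cat > st.py <<'E'
from h import *
from scipy.spatial.transform import Rotation as R
s=bot.sense();M=R.from_quat(s['ee_rot']).as_matrix()
print('t',s['time_s'],'p',s['eef_pos'].round(4),'q',s['joint_pos'].round(2),'f',s['force'].round(1),'gap',s['finger_gap'])
print(M.round(3).tolist())
E
python3 st.py; python3 - <<'E'
from h import *
c=cap('top');s=cap('scene');np.save('top.npy',pts(c));np.save('scene.npy',pts(s))
E
python3 fit.py
```

```text
t 5.2 p [ 0.4003 -0.1483  0.2362] q [-0.23 -0.3   0.63  2.23 -0.11  0.71  0.59] f [-0.3  0.6 -0.6] gap 0.059949950958258745
[[0.869, 0.487, -0.094], [0.081, 0.047, 0.996], [0.489, -0.872, 0.001]]
scene top rect ((0.5853387117385864, -0.0688745528459549), (0.1815263032913208, 0.34119096398353577), 5.142765045166016)
[[0.47999998927116394, 0.09300000220537186], [0.5099999904632568, -0.24699999392032623], [0.6909999847412109, -0.23100000619888306], [0.6600000262260437, 0.10899999737739563]]
knob 62 [0.55635163 0.05651893 0.15917209] [0.54684738 0.0504329  0.14026523] [0.56356853 0.06839745 0.17011078]
extra 1958 ((0.46636754274368286, -0.1485472321510315), (0.06296233832836151, 0.12182018905878067), 4.677404403686523)
extra 616 ((0.610961377620697, -0.3198994994163513), (0.028861965984106064, 0.028215769678354263), 21.037519454956055)
top top rect ((0.5817948579788208, -0.07207368314266205), (0.1818307340145111, 0.33724862337112427), 4.83041524887085)
[[0.47699999809265137, 0.08799999952316284], [0.5049999952316284, -0.24799999594688416], [0.6869999766349792, -0.23199999332427979], [0.6579999923706055, 0.10400000214576721]]
knob 71 [0.55035273 0.05472134 0.16366723] [0.54297101 0.04650024 0.14083432] [0.55944423 0.06378141 0.16965879]
extra 1966 ((0.46315717697143555, -0.15346267819404602), (0.06070835143327713, 0.1203203946352005), 5.241814613342285)
extra 335 ((0.5525000095367432, 0.0820000022649765), (0.02799999713897705, 0.01699995994567871), 90.0)
extra 321 ((0.5669999718666077, -0.004500001668930054), (0.03299999237060547, 0.015999969094991684), 90.0)
extra 593 ((0.6054999828338623, -0.32249996066093445), (0.027125852182507515, 0.026796992868185043), 80.53781127929688)
```

jog_arm(motion=[[[-0.2, 3, 0], [0.002, -0.001, -0.005], 0.04], [[-0.2, 3, 0], [0.002, -0.001, -0.005], 0.04], [[-0.2, 3, 0], [0.002, -0.001, -0.01], 0.04], [[0, 0, 0], [0.005, -0.001, -0.015], 0.04], [[0, 0, 0], [0.005, -0.001, -0.015], 0.04]])

```text
time_s: 5.72
eef_pos: [0.4202, -0.1531, 0.1891]
ee_rot: [-0.689, -0.158, -0.093, 0.702]
force: [0.1, 0.3, -0.7]
finger_gap: 0.0404
```

```bash
python3 st.py
```

```text
t 5.7167 p [ 0.4202 -0.1531  0.1891] q [-0.26 -0.08  0.69  2.16 -0.19  0.74  0.65] f [ 0.1  0.3 -0.7] gap 0.04038427649287194
[[0.933, 0.348, -0.093], [0.086, 0.034, 0.996], [0.349, -0.937, 0.002]]
```

jog_arm(motion=[[[0, 0, 0], [-0.001, 0, -0.012], 0.04], [[0, 0, 0], [0.004, 0, -0.016], 0.04], [[0, 0, 0], [0.005, 0, -0.016], 0.04], [[0, 0, 0], [0.006, 0, -0.016], 0.04], [[0, 0, 0], [0.004, 0, -0.011], 0.04]])

```text
time_s: 6.13
eef_pos: [0.4369, -0.1522, 0.1163]
ee_rot: [-0.688, -0.156, -0.092, 0.702]
force: [0.5, 1.2, -0.3]
finger_gap: 0.04
```

```bash
python3 st.py; python3 - <<'E'
from h import *
c=cap('top');s=cap('scene')
a=cv2.resize(c['color'][190:340,270:450],None,fx=2,fy=2,interpolation=2);b=cv2.resize(s['color'][140:290,130:310],None,fx=2,fy=2,interpolation=2)
cv2.imwrite('pics/b2.png',np.hstack([a,b])[:,:,::-1])
E
```

```text
t 6.1333 p [ 0.4369 -0.1522  0.1163] q [-0.24  0.12  0.72  2.23 -0.5   0.58  0.95] f [ 0.5  1.2 -0.3] gap 0.040011695560874826
[[0.934, 0.345, -0.093], [0.086, 0.036, 0.996], [0.347, -0.938, 0.004]]
```

View pics/b2.png

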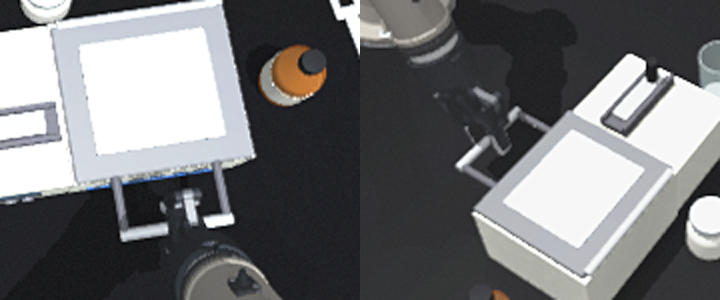

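The fingers straddle the bar near its middle (left half, around (185,215)). In the right half the bolt is still drawn back. Now I'll close.

jog_arm(motion=[[[0, 0, 0], [0.001, 0, 0], 0.02], [[0, 0, 0], [0, 0, 0], 0.01], [[0, 0, 0], [0, 0, 0], 0.0], [[0, 0, 0], [0, 0, 0], 0.0], [[0, 0, 0], [0, 0, 0], 0.0]])

```text
time_s: 6.65
eef_pos: [0.4392, -0.1543, 0.1194]
ee_rot: [-0.688, -0.158, -0.095, 0.702]
force: [6.0, 2.1, -2.2]
finger_gap: 0.0099
```

```bash
python3 st.py; python3 - <<'E'
import numpy as np
# cumulative bar displacement along station frame, for theta steps
for t in np.arange(0,61,5):
    a=np.radians(t); d=.235*(1-np.cos(a)); print(t,np.round([d*.9965,d*.084,.235*np.sin(a)],4))
E
```

```text
t 6.65 p [ 0.4392 -0.1543  0.1194] q [-0.23  0.11  0.72  2.22 -0.5   0.58  0.94] f [ 6.   2.1 -2.2] gap 0.009871840290346495
[[0.932, 0.351, -0.09], [0.084, 0.034, 0.996], [0.353, -0.936, 0.003]]
0 [0. 0. 0.]
5 [0.0009 0.0001 0.0205]
10 [0.0036 0.0003 0.0408]
15 [0.008  0.0007 0.0608]
20 [0.0141 0.0012 0.0804]
25 [0.0219 0.0018 0.0993]
30 [0.0314 0.0026 0.1175]
35 [0.0424 0.0036 0.1348]
40 [0.0548 0.0046 0.1511]
45 [0.0686 0.0058 0.1662]
50 [0.0837 0.0071 0.18  ]
55 [0.0999 0.0084 0.1925]
60 [0.1171 0.0099 0.2035]
```

jog_arm(motion=[[[-0.1, 1, 0], [0.0001, 0, 0.0041], 0.0], [[-0.2, 2, 0], [0.0004, 0, 0.0082], 0.0], [[-0.2, 2, 0], [0.0008, 0.0001, 0.0082], 0.0], [[-0.2, 2, 0], [0.001, 0.0001, 0.0081], 0.0], [[-0.2, 2, 0], [0.0012, 0.0001, 0.0081], 0.0]])

```text
time_s: 7.07
eef_pos: [0.4427, -0.154, 0.1562]
ee_rot: [-0.699, -0.103, -0.04, 0.706]
force: [7.4, 1.4, -5.4]
finger_gap: 0.0098
```

```bash
python3 st.py
```

```text
t 7.0667 p [ 0.4427 -0.154   0.1562] q [-0.32  0.13  0.75  2.05 -0.26  0.83  0.67] f [ 7.4  1.4 -5.4] gap 0.009782942558198626
[[0.976, 0.199, -0.089], [0.087, 0.018, 0.996], [0.2, -0.98, 0.0]]
```

jog_arm(motion=[[[-0.2, 2, 0], [0.0014, 0.0001, 0.0081], 0.0], [[-0.2, 2, 0], [0.0017, 0.0001, 0.008], 0.0], [[-0.2, 2, 0], [0.002, 0.0002, 0.008], 0.0], [[-0.2, 2, 0], [0.0023, 0.0002, 0.0079], 0.0], [[-0.2, 2, 0], [0.0025, 0.0002, 0.0077], 0.0]])

```text
time_s: 7.48
eef_pos: [0.453, -0.1531, 0.1953]
ee_rot: [0.706, 0.041, -0.022, -0.706]
force: [7.7, 0.2, -6.7]
finger_gap: 0.0096
```

jog_arm(motion=[[[-0.2, 2, 0], [0.0028, 0.0002, 0.0077], 0.0], [[-0.2, 2, 0], [0.0031, 0.0003, 0.0076], 0.0], [[-0.2, 2, 0], [0.0033, 0.0003, 0.0075], 0.0], [[-0.2, 2, 0], [0.0036, 0.0003, 0.0073], 0.0], [[-0.2, 2, 0], [0.0039, 0.0003, 0.0073], 0.0]])

```text
time_s: 7.9
eef_pos: [0.4697, -0.1516, 0.2317]
ee_rot: [0.708, -0.02, -0.084, -0.701]
force: [7.0, 0.5, -8.8]
finger_gap: 0.0097
```

```bash
python3 st.py
```

```text
t 7.9 p [ 0.4697 -0.1516  0.2317] q [-0.32  0.37  0.76  1.6  -0.18  1.4   0.55] f [ 7.   0.5 -8.8] gap 0.009697822657238859
[[0.985, -0.147, -0.09], [0.089, -0.017, 0.996], [-0.148, -0.989, -0.004]]
```

jog_arm(motion=[[[-0.1, 1.2, 0], [0.0041, 0.0003, 0.0071], 0.0], [[-0.1, 1.2, 0], [0.0043, 0.0004, 0.007], 0.0], [[-0.1, 1.2, 0], [0.0046, 0.0004, 0.0068], 0.0], [[-0.1, 1.2, 0], [0.0048, 0.0004, 0.0066], 0.0], [[-0.1, 1.2, 0], [0.0051, 0.0004, 0.0065], 0.0]])

```text
time_s: 8.32
eef_pos: [0.4913, -0.1497, 0.2643]
ee_rot: [0.705, -0.059, -0.122, -0.696]
force: [3.8, -1.2, -10.0]
finger_gap: 0.0101
```

jog_arm(motion=[[[-0.1, 1.2, 0], [0.0052, 0.0004, 0.0063], 0.0], [[-0.1, 1.2, 0], [0.0055, 0.0005, 0.0061], 0.0], [[-0.1, 1.2, 0], [0.0057, 0.0005, 0.0059], 0.0], [[-0.1, 1.2, 0], [0.0059, 0.0005, 0.0057], 0.0], [[-0.1, 1.2, 0], [0.0062, 0.0005, 0.0055], 0.0]])

```text
time_s: 8.73
eef_pos: [0.5185, -0.1475, 0.2934]
ee_rot: [0.701, -0.097, -0.159, -0.689]
force: [1.5, -0.3, -7.4]
finger_gap: 0.01
```

```bash
python3 st.py
```

```text
t 8.7333 p [ 0.5185 -0.1475  0.2934] q [-0.22  0.6   0.73  1.17 -0.2   1.82  0.55] f [ 1.5 -0.3 -7.4] gap 0.010028978765968024
[[0.93, -0.356, -0.089], [0.083, -0.033, 0.996], [-0.357, -0.934, -0.001]]
```

jog_arm(motion=[[[0, 0.6, 0], [0.0063, 0.0005, 0.0053], 0.0], [[0, 0.6, 0], [0.0065, 0.0005, 0.005], 0.0], [[0, 0.6, 0], [0.0066, 0.0006, 0.0048], 0.0], [[0, 0.6, 0], [0.0068, 0.0006, 0.0046], 0.0], [[0, 0.6, 0], [0.005, 0.0005, 0.003], 0.0]])

```text
time_s: 9.15
eef_pos: [0.5485, -0.1449, 0.317]
ee_rot: [0.696, -0.117, -0.178, -0.686]
force: [-2.1, 1.1, -4.2]
finger_gap: 0.0101
```

```bash
cat > ang.py <<'E'
from h import *
import sys
exec(open('st.py').read())
ex=np.array([.9965,.084,0]);ey=np.array([-.084,.9965,0]);O=np.array([.5894,-.1403,0])
for n in('scene','top'):
    c=cap(n,n+sys.argv[1]+'.png');P=pts(c).reshape(-1,3)-O
    x=P@ex;y=P@ey;z=P[:,2]-.115
    # lid plate top face region: radius 60-170 from hinge, front normal side
    rx=85-x*1000; rz=z*1000; r=np.hypot(rx,rz)
    m=(r>60)&(r<170)&(abs(y)<.09)&(rz>.6*rx)&(rx>0)
    a=np.degrees(np.arctan2(rz[m],rx[m]));
    if m.sum()>30:
        A=np.c_[rx[m],rz[m]];ok=abs(a-np.median(a))<6
        k=np.polyfit(A[ok,1],A[ok,0],1);
        print(n,m.sum(),ok.sum(),'ang from slope',90-np.degrees(np.arctan(k[0])),'offset',k[1],'med',np.median(a))
b=s['eef_pos']+.003*M[:,1]-O; print('bar',np.degrees(np.arctan2(b[2]-.115,.085-b@ex)),np.hypot(b[2]-.115,.085-b@ex))
E
python3 ang.py 3
```

```text
t 9.15 p [ 0.5485 -0.1449  0.317 ] q [-0.16  0.7   0.71  0.95 -0.23  1.98  0.54] f [-2.1  1.1 -4.2] gap 0.010133579197776597
[[0.909, -0.407, -0.088], [0.082, -0.032, 0.996], [-0.408, -0.913, 0.004]]
scene 2891 2885 ang from slope 56.02657869899912 offset -10.099788220477786 med 60.23540132030294
top 99 99 ang from slope 56.8081244121927 offset -4.589351013746186 med 58.28735414255074
bar 57.42624416452949 0.236491922319879
```

View pics/scene3.png

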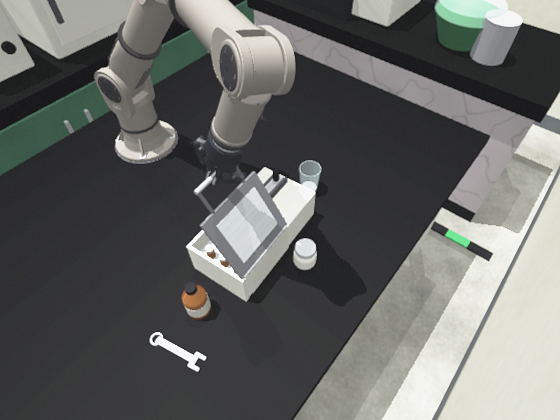

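The lid is open, with the gripper on the bar at about (205,185). The vials are visible and the bystanders have not moved. The estimates are 56.0, 56.8 and 57.4°, so I'll add about 3°.

jog_arm(motion=[[[0, 0, 0], [0.003, 0.0002, 0.002], 0.0], [[0, 0, 0], [0.004, 0.0003, 0.0024], 0.0], [[0, 0, 0], [0.0035, 0.0003, 0.002], 0.0], [[0, 0, 0], [0, 0, 0], 0.0], [[0, 0, 0], [0, 0, 0], 0.0]])

```text
time_s: 9.67
eef_pos: [0.5594, -0.1441, 0.3239]
ee_rot: [0.696, -0.115, -0.178, -0.686]
force: [-4.0, 3.5, -2.2]
finger_gap: 0.0098
```

```bash
cat >> ang.py <<'E'
# robust plane fit of the lid's top face seen by the scene camera, and bar ends
P=pts(cap('scene')).reshape(-1,3)-O
Q=np.c_[P@ex,P@ey,P[:,2]]*1000
rx=85-Q[:,0];rz=Q[:,2]-115
a0=np.radians(60);d=rx*np.cos(a0)+rz*np.sin(a0);o=-rx*np.sin(a0)+rz*np.cos(a0)
m=(d>25)&(d<165)&(abs(Q[:,1])<88)&(abs(o)<22);A=Q[m]
for _ in range(5):
    c=A.mean(0);n=np.linalg.svd(A-c,full_matrices=False)[2][2];e=(A-c)@n;A=A[abs(e)<max(2*e.std(),1)]
n=n*np.sign(n[0]);print('plane',len(A),n.round(3),'ang',np.degrees(np.arctan2(n[0],n[2])),'rms',((A-c)@n).std())
B=(d>225)&(d<245)&(abs(Q[:,1])<62)&(abs(o)<25)
for sgn in(-1,1):
    b=Q[B&(sgn*Q[:,1]>30)]
    if len(b)>3: b=b.mean(0);print('bar end',len(b) if 0 else '',b.round(1),np.degrees(np.arctan2(b[2]-115,85-b[0])))
k=Q[(Q[:,2]>140)&(Q[:,2]<175)&(abs(Q[:,0]+20)<15)&(Q[:,1]>130)&(Q[:,1]<230)];print('knob',len(k),k.mean(0) if len(k) else '')
E
python3 ang.py 4
```

```text
t 9.6667 p [ 0.5594 -0.1441  0.3239] q [-0.13  0.72  0.69  0.89 -0.23  2.02  0.53] f [-4.   3.5 -2.2] gap 0.009805319574255901
[[0.91, -0.404, -0.089], [0.084, -0.032, 0.996], [-0.405, -0.914, 0.005]]
scene 2806 2802 ang from slope 59.225887425183345 offset -9.67575582012449 med 63.437533618233374
top 92 92 ang from slope 59.95719759129118 offset -4.001271862341165 med 61.364826131853974
bar 60.55353104869 0.23677442715035452
plane 3032 [ 0.86 -0.    0.51] ang 59.35098011309417 rms 1.1011265030353345
bar end  [-29.  -46.5 320.9] 61.029378126044925
knob 62 [-16.1679115  198.55853534 158.83391367]
```

jog_arm(motion=[[[0, 0, 0], [0, 0, 0], 0.0], [[0, 0, 0], [0, 0, 0], 0.0], [[0, 0, 0], [0, 0, 0], 0.0], [[0, 0, 0], [0, 0, 0], 0.0], [[0, 0, 0], [0, 0, 0], 0.0]])

```text
time_s: 10.23
eef_pos: [0.5593, -0.1441, 0.3239]
ee_rot: [0.696, -0.115, -0.178, -0.686]
force: [-4.6, 3.7, -3.2]
finger_gap: 0.0098
```

```bash
python3 ang.py 5 && python3 -c "
from h import *
print(ticket.finish_job())"
```

```text
t 10.2333 p [ 0.5593 -0.1441  0.3239] q [-0.13  0.72  0.69  0.89 -0.23  2.02  0.53] f [-4.6  3.7 -3.2] gap 0.00981163210756051
[[0.91, -0.404, -0.089], [0.084, -0.032, 0.996], [-0.405, -0.914, 0.005]]
scene 2827 2823 ang from slope 59.093395217662085 offset -9.919270272285331 med 63.36984536966356
top 93 93 ang from slope 59.720206296705854 offset -4.4855226180654695 med 61.351862073932715
bar 60.5213932304393 0.23680215739538207
plane 2959 [ 0.86  -0.002  0.511] ang 59.26584693810935 rms 1.063212864463437
bar end  [-29.  -46.3 321.1] 61.06516172890747
knob 64 [-16.30552179 198.89919957 158.53492785]
the job is handed in; nothing more can be done
None
```

The job is handed in, with the bolt drawn fully back and the robot still gripping the lid's bar at about 60° after 10.3 s.

- **Bolt:** I dragged it by its knob until it stopped moving and the force rose to about 9 N. The last check put the knob at station y ≈ 199 mm, against 200 mm at the far stop.
- **Lid:** I gripped the bar and raised it smoothly along its arc. The pose was steady over the last half second, and the force readings stayed under about 15 N.
- **Lid angle:** My checks disagree slightly. The lid face gave 59.1–59.7°, the gripped bar about 60.5°, and the visible end of the bar 61.1°.
- **Other things on the bench:** They looked unmoved in the picture taken with the lid nearly up. I did not measure their positions again after that.
- **Joint range:** Joint 6 ended at 2.02 rad, just inside its 2.03 limit.

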